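# Gauge the frame sleeves and sort them by fit

### The arm

A 6-joint arm with a two-finger parallel gripper is mounted at the origin on the work surface. World frame = base frame: x ahead of the robot, y to its left, z up, the work surface at z = 0. Lengths are in m, angles in rad, forces in N, time in s.
With the tool pointing down it reaches from about 0.25 to 0.775 m from the base axis. Payload 4 kg.
Tool frame: the origin (TCP) lies at the very end of the fingers, on their centre line; the grasp point (between the pads) lies tcp_to_grasp behind it (tcp_to_grasp is the distance from the TCP to the grasp point, in m); z points along the fingers, y is the line along which they close (so a half turn about z gives the same grasp; the last joint's range is limited). The gripper opens to 85 mm and grips with 20 to 120 N. Pads are 22 mm wide; open, the fingers measure 114 mm over their backs; the gripper's body (76 mm by 85 mm) begins 54 mm behind the grasp point. The pads swing forward as they close: fully open they stand 13 mm farther back than shut.
Start: joints at [-1.23, 0.087, 1.371, -0, 1.684, -0.103], TCP at [0.236, -0.497, 0.231] pointing down, gripper open.
Joint ranges: [-3.1, 3.1], [-0.76, 2.03], [0.27, 2.55], [-1.08, 4.22], [0.17, 2.65], [-2.57, 2.57]. Speed limits (rad/s): [2.79, 2.79, 3.14, 3.14, 3.14, 3.14].

### API

Orientations are given as a unit quaternion [w, x, y, z].
In Python, from cell import read_state, camera, hand_in, tcp_to_grasp gives the robot as it stands.
- The arm moves only by the tool carry_out, never from a script. Its argument "commands" is a list that holds one entry, the list of rows, each a list of 6 numbers: the shift along the tool's x, y, z in m, then the turn, a rotation vector about the tool's x, y, z in rad. A call has 1 to 20 rows; each row shifts and turns the commanded pose from where the row before left it, along the tool's axes as they then stand; what a row does not reach is not made up. A row lasts 1/12 s, in which the tool goes at most 41.7 mm and 7.16 degrees, less where a joint would pass 70% of its speed; a pose out of reach is approached as far as the arm can. A call with a gripper value outside its range is refused whole. "fingers" is the opening, from -1 (shut) to 1 (fully open), set as the call begins (left out, the last holds). The fingers move at their own pace and stop on an object; "squeeze" is the grip in N (left out, the last holds). Time passes only in rows, so rows that do not move let the fingers close. It gives the time, the measured TCP pose, the force, the opening and the grip force at its end, in the units of the state.
- read_state(): the state, without advancing time (a new reading comes with each control period).
- camera(name): name is "side" or "top"; returns a dict with "color" (420x560x3 uint8, blue, green, red), "z_map" (420x560 float32, m along the optical axis (not along the pixel's ray), 0 where there is no reading), "camera_matrix" (3x3 intrinsics, pixels), "rvec" (rotation vector, rad) and "tvec" (3), from world to camera coordinates, as OpenCV has them. Camera axes: x right, y down, z forward; pixel columns grow to the right and rows downward; lengths in m; the calibration is good to about 2 mm. A picture is of the moment at which its call begins.
- hand_in(): hands the job in; it is judged then, once.
The state is a dict: "time_s": time; "qpos": joint angles; "joint_velocities": joint speeds; "joint_torque": joint torques, N m; "eef_pos": TCP position; "ee_rot": TCP orientation; "contact_force": force on the tool from outside, world axes, zero at the start; "torque": the same for the moment, N m; "opening": finger opening in m; "gripper_force": force on a finger pad.
Only numpy, scipy, OpenCV 4.12 (cv2) and the standard library are available. Lean on these libraries where they do the work, as an engineer would, in place of code of your own. Each camera call takes 0.05 s, during which the arm holds its last target. There are 200 camera calls.

### The job

Try the three spacer sleeves from the rubber mat on the leaning gauge pin, one at a time: slide each on gently as far as it will go, then stand it upright in the aluminium tray if it went fully home on the shoulder, or upright in the cardboard carton if it stuck part way, before you try the next. Never ram a sleeve onto the pin, and leave everything else on the bench where it is.

Things in the scene. Friction and masses are not known exactly. Their poses are not given: they have to be found in the camera images.
- sleeve_a: one of three like round aluminium sleeves: outside 32 mm across, 50 mm long, open through; bore 22 mm if good, 17 mm if undersize. One of the three is undersize, which one is not told. Starts upright on the mat. Origin in the middle of the sleeve (25 mm from either end), z along the bore
- sleeve_b: one of three like round aluminium sleeves: outside 32 mm across, 50 mm long, open through; bore 22 mm if good, 17 mm if undersize. One of the three is undersize, which one is not told. Starts upright on the mat. Origin in the middle of the sleeve (25 mm from either end), z along the bore
- sleeve_c: one of three like round aluminium sleeves: outside 32 mm across, 50 mm long, open through; bore 22 mm if good, 17 mm if undersize. One of the three is undersize, which one is not told. Starts upright on the mat. Origin in the middle of the sleeve (25 mm from either end), z along the bore
- gauge_pin: steel pin leaning 34 degrees from vertical. Origin: centre of its foot on the face of a 38 mm shoulder disc; z up along the pin. Diameter 19.4 mm up to z = 26 mm, cone to 13.6 mm at z = 34, nose of 13.6 mm to z = 55, bevelled tip at z = 60. A good sleeve goes home on the shoulder (its origin at z = 25 mm), an undersize one stops on the cone some 30 mm short
- pin_home (a point): point on the pin's axis, 25 mm up from the shoulder: the middle of a sleeve that is fully home
- pin_short (a point): point on the pin's axis, 54.5 mm up from the shoulder: the middle of an undersize sleeve that stands against the cone
- gauge: aluminium block carrying the gauge pin: base 94 x 74 x 12 mm, under 60 mm high without the pin, whose foot is 48 mm above the table over the block's origin and which leans to -x of this frame. Origin under the block. Fixed
- tray: shallow open aluminium tray for good sleeves, 150 x 150 mm outside, rim 12 mm high, wall and floor 3 to 4 mm. Origin: centre of its underside. Fixed
- carton: open cardboard carton for undersize sleeves, 130 x 130 mm outside, 36 mm high, walls and floor 4 to 5 mm. Origin: centre of its underside. Fixed
- mat: thin grey rubber mat, 180 x 180 x 2 mm, on which the sleeves start. Origin: centre of its underside. Fixed
- flux_jar: small round jar, 26 mm across, 45 mm high; stands on the mat among the sleeves. Bystander. Origin: centre of its underside
- connector: grey connector, 26 x 18 x 14 mm; lies on the mat among the sleeves. Bystander. Origin: centre of its underside
- screwdriver: screwdriver lying flat, 180 mm long along its x axis, under 32 mm thick. Bystander. Origin: its underside, mid-length
- phone: mobile phone lying flat, 66 x 135 x 9 mm (x, y, z). Bystander. Origin: centre of its underside
- tape_measure: tape measure standing on edge, 62 x 36 x 50 mm (x, y, z). Bystander. Origin: centre of its underside
- adapter: black interface box, 85 x 38 x 24 mm (x, y, z). Bystander. Origin: centre of its underside
There are look-alikes about, which are no part of the job. There is more than one size of the tray; the job needs the larger.

How it is judged:
By the outcome, as a careful person would: the job done as asked, in the order asked, and still so for the second after the job is handed in, with the robot touching nothing.
It also fails if it takes over 72 s, if anything falls off the work surface, if the arm or the gripper's body presses on something with over 40 N, if the wrist force passes 120 N, or if a joint passes its speed limit or range.

## Working session

There is one attempt and no reset: what is moved stays moved. The work goes in short steps, Python scripts to look and compute and a tool call to move; the robot and the scene stay as the last step left them, time stands still between calls to the robot, and variables do not carry over. Pictures are saved under pics/ and viewed, at most 10 in all, crops included, and the job is handed in when it is done.

Besides the shell and the picture viewer there is one more tool, called after "Emit:" as name([rows], argument=value, ...), one row to a line, values as JSON. carry_out: Moves the arm, as the interface text tells. Its arguments: {"type":"object","properties":{"commands":{"type":"array"},"fingers":{"type":"number"},"squeeze":{"type":"number"}},"required":["commands"]}

```bash
ls; mkdir -p pics; cat > h.py <<'E'
import numpy as np, cv2, sys
from cell import read_state, camera, hand_in, tcp_to_grasp
def cloud(c):
    K=c["camera_matrix"];z=c["z_map"];R=cv2.Rodrigues(np.array(c["rvec"],float))[0];t=np.array(c["tvec"],float).ravel()
    v,u=np.indices(z.shape)
    P=np.stack([(u-K[0,2])/K[0,0]*z,(v-K[1,2])/K[1,1]*z,z],-1)
    W=(P-t)@R
    W[z==0]=np.nan
    return W
E
python3 - <<'E'
from h import *
for n in("top","side"):
    c=camera(n);cv2.imwrite(f"pics/{n}1.png",cv2.resize(c["color"],(800,600)));W=cloud(c);np.savez(f"{n}.npz",W=W,col=c["color"],K=c["camera_matrix"],r=c["rvec"],t=c["tvec"])
    R=cv2.Rodrigues(np.array(c["rvec"],float))[0];print(n,-R.T@np.array(c["tvec"]).ravel())
print(read_state());print(tcp_to_grasp)
E
```

```text
pics
top [ 0.35576643 -0.00793596  1.00340642]
side [0.30336284 0.83656935 0.57648663]
{'time_s': 0.1, 'qpos': array([-1.23009797e+00,  8.79057019e-02,  1.37212968e+00,  5.10024515e-06,
        1.68359089e+00, -1.03088049e-01]), 'joint_velocities': array([-6.19937152e-04, -9.57711989e-04, -3.14643391e-03,  1.66744100e-04,
       -3.39549863e-06, -1.88901238e-04]), 'joint_torque': array([ 1.39528325e-03, -3.53012824e+01, -3.14218998e+01, -2.33890405e-04,
        7.93661369e-03, -2.40319508e-06]), 'eef_pos': array([ 0.236001  , -0.4962941 ,  0.23022925]), 'ee_rot': array([-1.00993940e-03,  9.75481981e-01,  2.20076966e-01, -1.18001532e-04]), 'contact_force': array([ 0.57330009, -0.23116021, -0.3178383 ]), 'torque': array([-0.02315857, -0.03748237, -0.01672478]), 'gripper_force': 0.0, 'opening': 0.08567966652107252}
0.0187
```

View pics/top1.png

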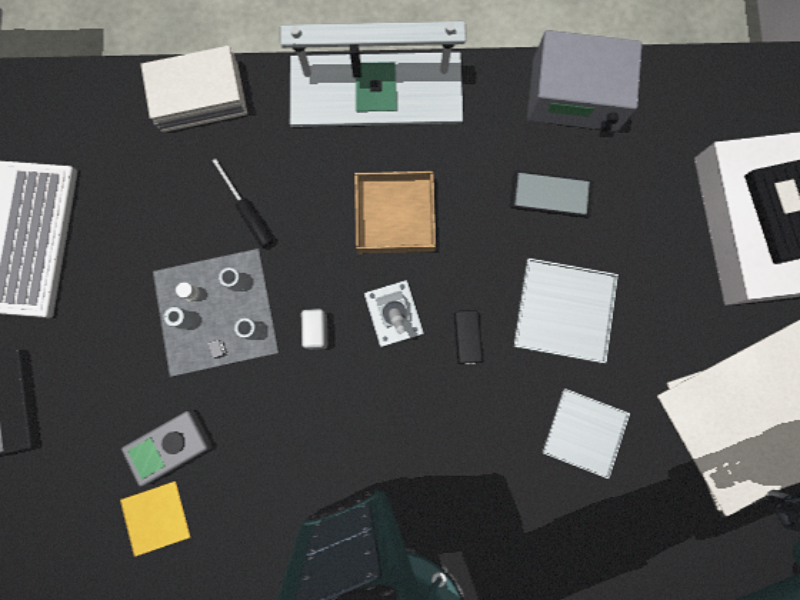

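View pics/side1.png

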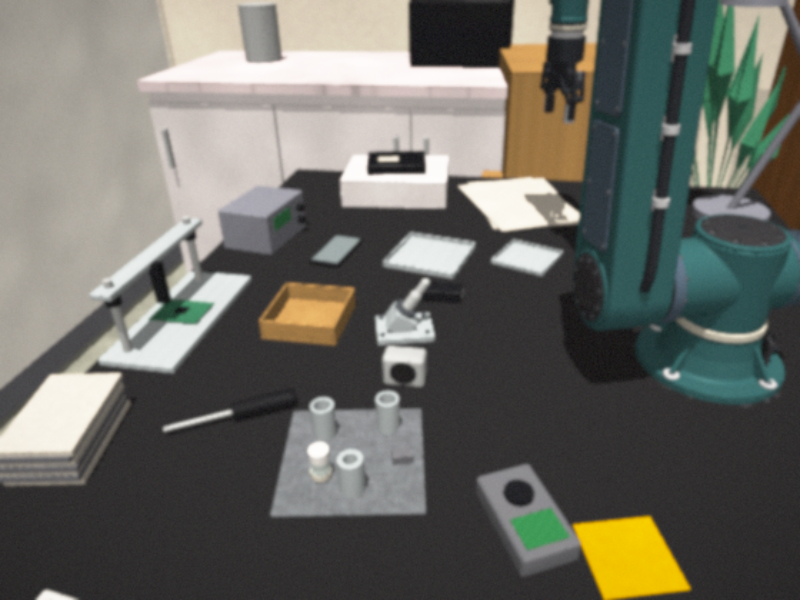

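Top view (800x600) shows the sleeves at (229,277), (174,317) and (245,327), with the jar at (185,290) and the connector at (217,348). The pin is at (398,315), leaning toward the robot. The carton is at (396,211), the large tray at (566,310), the tape measure at (314,328) and the adapter at (468,337).

```bash
python3 - <<'E'
from h import *
T=np.load("top.npz");S=np.load("side.npz")
W=T["W"];s=0.7
def reg(W,u0,u1,v0,v1): return W[int(v0*s):int(v1*s),int(u0*s):int(u1*s)].reshape(-1,3)
allp={ 'top':T["W"].reshape(-1,3),'side':S["W"].reshape(-1,3)}
print("table z", [np.nanmedian(reg(W,300,350,380,440)[:,2])])
for n,(u,v) in dict(s1=(229,277),s2=(174,317),s3=(245,327),jar=(185,290)).items():
    p=reg(W,u-17,u+17,v-17,v+17);q=p[(p[:,2]>.042)&(p[:,2]<.065)]
    h=q[q[:,2]>np.nanmax(q[:,2])-.006];c,r=cv2.minEnclosingCircle(h[:,:2].astype(np.float32));print(n,len(h),np.round(h.mean(0),4),np.round(c,4),r)
    for k,P in allp.items():
        d=P[(np.hypot(*(P[:,:2]-c).T)<.035)&(P[:,2]>.02)&(P[:,2]<.06)]
        h=d[d[:,2]>.045]; cc,rr=cv2.minEnclosingCircle(h[:,:2].astype(np.float32)) if len(h) else (0,0)
        print('   ',k,len(d),np.round(cc,4),rr, d[:,2].max() if len(d) else 0)
for n,b,zr in (("conn",(205,230,338,360),(.008,.03)),("tray",(505,630,250,370),(.0015,.03)),("carton",(345,445,160,262),(.02,.06)),("tape",(295,335,300,355),(.03,.07)),("adapter",(450,490,303,370),(.012,.04)),("gaugebase",(355,430,275,355),(.006,.02)),("mat",(145,285,240,385),(.001,.01)),("phone",(505,600,165,220),(.004,.03)),("driver",(205,280,150,250),(.006,.05))):
    p=reg(W,*b);q=p[(p[:,2]>zr[0])&(p[:,2]<zr[1])];(c,sz,a)=cv2.minAreaRect(q[:,:2].astype(np.float32));print(n,len(q),np.round(c,4),np.round(sz,4),round(a,1),np.percentile(q[:,2],[5,50,95]).round(4))
g=reg(W,355,430,275,355)
c0=np.nanmean(g[:,:2],0)
for k,P in allp.items():
    d=P[(np.hypot(*(P[:,:2]-c0).T)<.09)&(P[:,2]>.062)&(P[:,2]<.12)]
    m=d.mean(0);w=np.linalg.svd(d-m)[2][0]; w*=np.sign(w[2]);print(k,len(d),m.round(4),w.round(3),np.degrees(np.arccos(w[2])),d[d[:,2]>d[:,2].max()-.004].mean(0).round(4),d[:,2].max())
    for z in np.arange(.064,.115,.006):
        e=d[(d[:,2]>=z)&(d[:,2]<z+.006)]; 
        if len(e):print("   ",round(z,3),len(e),e.mean(0).round(4),e.min(0).round(4),e.max(0).round(4))
for n in("top","side"):
    D=T if n=="top" else S
    R=cv2.Rodrigues(D["r"].astype(float))[0];print(n,"view dir",R[2].round(3),D["K"][0,0],(-R.T@D["t"].ravel()).round(3))
cv2.imwrite("pics/crop_top.png",cv2.resize(T["col"][180:260,230:320],None,fx=6,fy=6,interpolation=2))
cv2.imwrite("pics/crop_side.png",cv2.resize(S["col"][180:250,250:340],None,fx=6,fy=6,interpolation=2))
cv2.imwrite("pics/crops.png",np.vstack([cv2.imread("pics/crop_top.png"),cv2.imread("pics/crop_side.png")])[:, :][:600] if 0 else np.hstack([cv2.resize(cv2.imread("pics/crop_top.png"),(400,356)),cv2.resize(cv2.imread("pics/crop_side.png"),(400,356))]))
E
```

```text
table z [np.float64(0.0007415791906819758)]
s1 68 [0.5377 0.2567 0.0529] [0.5378 0.2569] 0.01579253561794758
    top 174 [0.5383 0.2573] 0.01609320566058159 0.05646858078002356
    side 374 [0.5365 0.2607] 0.017173506319522858 0.05586962048651101
s2 104 [0.4752 0.3425 0.0528] [0.4761 0.3428] 0.015863018110394478
    top 221 [0.4851 0.3394] 0.02532784454524517 0.05609637336294972
    side 537 [0.4835 0.3387] 0.02668760158121586 0.05527674117068531
s3 66 [0.4558 0.2298 0.0527] [0.456  0.2302] 0.015807317569851875
    top 160 [0.4565 0.2306] 0.016259660944342613 0.05705419941002451
    side 355 [0.4534 0.2331] 0.016835955902934074 0.05577294821414882
jar 87 [0.5191 0.3297 0.0479] [0.5195 0.3297] 0.012668445706367493
    top 151 [0.5081 0.3332] 0.023195113986730576 0.055065812108339586
    side 284 [0.5076 0.3338] 0.02234419621527195 0.05484756536507282
conn 108 [0.4262 0.2847] [0.0262 0.0205] 13.4 [0.0106 0.0166 0.0195]
tray 5015 [ 0.4818 -0.2928] [0.2134 0.1993] 88.6 [0.0018 0.0038 0.0115]
carton 586 [ 0.6491 -0.0098] [0.1324 0.13  ] 0.3 [0.022  0.0351 0.0389]
tape 458 [0.4537 0.1243] 
[... 1361 characters left out ...]
 0.0697]
    0.07 24 [ 0.4583 -0.0027  0.0729] [ 0.4481 -0.0084  0.07  ] [0.4697 0.0041 0.0757]
    0.076 25 [ 0.4556 -0.0057  0.0789] [ 0.4458 -0.0104  0.0761] [ 0.464  -0.0005  0.0818]
    0.082 14 [ 0.4491 -0.0067  0.0856] [ 0.4409 -0.0119  0.0831] [ 0.4559 -0.0024  0.0872]
    0.088 17 [ 0.4452 -0.0076  0.0907] [ 0.4367 -0.0108  0.0882] [ 0.4532 -0.0037  0.0935]
    0.094 20 [ 0.4423 -0.0105  0.0968] [ 0.4371 -0.0178  0.0941] [ 0.4484 -0.0056  0.0997]
    0.1 2 [ 0.4426 -0.0107  0.1019] [ 0.4418 -0.013   0.1018] [ 0.4434 -0.0084  0.102 ]
top view dir [ 0.157  0.002 -0.988] 424.84078308164044 [ 0.356 -0.008  1.003]
side view dir [ 0.181 -0.848 -0.498] 424.1424554010336 [0.303 0.837 0.576]
```

View pics/crops.png

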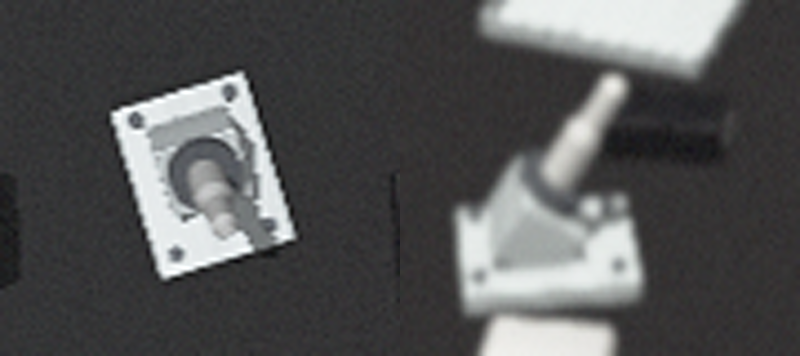

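The crops show the block's base turned about 16 degrees. The pin leans toward -x with a slight -y component. I'll fit its pose with the known shape.

```bash
cat >> h.py <<'E'
from scipy.optimize import least_squares
from scipy.spatial.transform import Rotation as Ro
AX=lambda a:np.array([-np.sin(np.radians(34))*np.cos(a),-np.sin(np.radians(34))*np.sin(a),np.cos(np.radians(34))])
def pinr(t): return np.interp(t,[0,.026,.034,.055,.060],[.0097,.0097,.0068,.0068,.0045])
def fitpin(W,x0=(.472,-.004,.28),fixyaw=None):
    P=W.reshape(-1,3);P=P[~np.isnan(P[:,0])];x=np.array(x0)
    for i in range(6):
        f=np.array([x[0],x[1],.048]);a=AX(x[2]);t=(P-f)@a;d=np.linalg.norm(P-f-t[:,None]*a,axis=1)
        Q=P[(t>.012)&(t<.056)&(abs(d-pinr(t))<(.012 if i<2 else .006))]
        def r(p):
            f=np.array([p[0],p[1],.048]);a=AX(p[2] if fixyaw is None else fixyaw);t=(Q-f)@a
            return np.linalg.norm(Q-f-t[:,None]*a,axis=1)-pinr(t)
        s=least_squares(r,x,loss="soft_l1",f_scale=.001);x=s.x
    return x,len(Q),np.sqrt(np.mean(r(x)**2))
def plane_rect(D,mask,z):
    R=cv2.Rodrigues(D["r"].astype(float))[0];C=-R.T@D["t"].astype(float).ravel()
    v,u=np.nonzero(mask);d=np.c_[u,v,np.ones(len(u))]@np.linalg.inv(D["K"]).T@R
    p=C+d*((z-C[2])/d[:,2])[:,None];return cv2.minAreaRect(p[:,:2].astype(np.float32))
E
python3 - <<'E'
from h import *
T=np.load("top.npz");S=np.load("side.npz")
g=T["col"].min(2);s=.7
def mk(u0,u1,v0,v1,th):
    m=np.zeros(g.shape,np.uint8);a=slice(int(v0*s),int(v1*s)),slice(int(u0*s),int(u1*s));m[a]=(g[a]>th)
    n,l,st,_=cv2.connectedComponentsWithStats(m);return l==1+np.argmax(st[1:,4])
print("base",plane_rect(T,mk(355,430,275,352,110),.012))
print("tray",plane_rect(T,mk(500,630,250,370,110),.010))
for n,D in(("top",T),("side",S)):
    for fy in(None,.28): print(n,fitpin(D["W"],fixyaw=fy))
# sleeves: fit outer cylinder/top ring
for n,c in dict(s1=(.5378,.2569),s2=(.4757,.3427),s3=(.4559,.23)).items():
    for k,D in(("top",T),("side",S)):
        P=D["W"].reshape(-1,3);x=np.array(c)
        for i in range(4):
            d=np.hypot(*(P[:,:2]-x).T);Q=P[(P[:,2]>.012)&(P[:,2]<.046)&(abs(d-.016)<.006)]
            x=least_squares(lambda p:np.hypot(*(Q[:,:2]-p).T)-.016,x,loss="soft_l1",f_scale=.001).x
        d=np.hypot(*(P[:,:2]-x).T);top=P[(P[:,2]>.044)&(d<.017)]
        print(n,k,x.round(4),len(Q),np.median(top[:,2]).round(4))
E
```

```text
base ((0.4794827997684479, -0.003221258521080017), (0.09323614090681076, 0.07474252581596375), 16.09511947631836)
tray ((0.47941115498542786, -0.2881360650062561), (0.15204308927059174, 0.1503433883190155), 78.20896911621094)
top (array([ 0.47396556, -0.00551371,  0.30762113]), 90, np.float64(0.0007964536023891063))
top (array([ 0.47410335, -0.00598957,  0.28      ]), 90, np.float64(0.0008064008129611527))
side (array([ 0.47253733, -0.00476771,  0.29766166]), 127, np.float64(0.00147726412859397))
side (array([ 0.47263185, -0.00507933,  0.28      ]), 127, np.float64(0.0014796042057568072))
s1 top [0.5373 0.256 ] 104 0.0518
s1 side [0.5362 0.2586] 264 0.0516
s2 top [0.4765 0.3433] 71 0.0519
s2 side [0.4746 0.3437] 271 0.0523
s3 top [0.4556 0.2294] 94 0.0518
s3 side [0.4544 0.2317] 252 0.0518
```

Emit:
carry_out([
  [[0,0,0,0,0,0.08],[0,0,0,0,0,0.079],[0.0173,-0.0265,0,0,0,0],[0.0173,-0.0265,0,0,0,0],[0.0173,-0.0265,0,0,0,0],[0.0173,-0.0265,0,0,0,0],[0.0173,-0.0265,0,0,0,0],[0.0173,-0.0265,0,0,0,0],[0.0173,-0.0265,0,0,0,0],[0.0173,-0.0265,0,0,0,0],[0.0173,-0.0265,0,0,0,0],[0.0173,-0.0265,0,0,0,0],[0.0173,-0.0265,0,0,0,0],[0.0173,-0.0265,0,0,0,0],[0.0173,-0.0265,0,0,0,0],[0.0173,-0.0265,0,0,0,0],[0.0173,-0.0265,0,0,0,0],[0.0173,-0.0265,0,0,0,0],[0.0173,-0.0265,0,0,0,0],[0.0173,-0.0265,0,0,0,0]],
], fingers=0.1, squeeze=30)

```text
time_s: 1.77
eef_pos: [0.4008, 0.0502, 0.2309]
ee_rot: [0.0, 0.99, 0.142, -0.0]
contact_force: [0.3, 1.0, 0.8]
opening: 0.0467
gripper_force: 0.0
```

Emit:
carry_out([
  [[0.0173,-0.0265,0.01,0,0,0],[0.0173,-0.0265,0.01,0,0,0],[0.0173,-0.0265,0.01,0,0,0],[0.0173,-0.0265,0.01,0,0,0],[0.0173,-0.0265,0.01,0,0,0],[0.0173,-0.0265,0.01,0,0,0],[0,0,0.01,0,0,0],[0,0,0,0,0,0]],
])

```text
time_s: 2.43
eef_pos: [0.4542, 0.2308, 0.1578]
ee_rot: [0.001, 0.99, 0.143, -0.003]
contact_force: [0.9, -0.9, -0.1]
opening: 0.0469
gripper_force: 0.0
```

```bash
cat >> h.py <<'E'
def st():
    s=read_state();q=s["ee_rot"];R=Ro.from_quat([q[1],q[2],q[3],q[0]]).as_matrix()
    return s,np.array(s["eef_pos"]),R
def Rt(yaw,tilt): return Ro.from_euler("ZYX",[yaw,0,np.pi]).as_matrix()@Ro.from_rotvec([0,tilt,0]).as_matrix()
def to(pos,yaw=.285,tilt=None):
    s,p,R=st();d=np.array(pos)-p
    print("t",round(s["time_s"],2),"p",p.round(4),"open",round(s["opening"],4),"F",np.round(s["contact_force"],1))
    if tilt is not None: R2=Rt(yaw,tilt);print(" rot",Ro.from_matrix(R.T@R2).as_rotvec().round(4));R=R2
    print(" shift(after rot)",(R.T@d).round(4),"len",np.linalg.norm(d).round(4))
E
python3 -c "
from h import *
to((.4552,.2303,.02),tilt=0)"
```

```text
t 2.43 p [0.4542 0.2308 0.1578] open 0.0469 F [ 0.9 -0.9 -0.1]
 rot [0.0009 0.0068 0.0025]
 shift(after rot) [0.0008 0.0007 0.1378] len 0.1378
```

Emit:
carry_out([
  [[0.001,0.001,0.03,0,0,0],[0,0,0.03,0,0,0],[0,0,0.03,0,0,0],[0,0,0.025,0,0,0],[0,0,0.015,0,0,0],[0,0,0.007,0,0,0],[0,0,0,0,0,0]],
])

```text
time_s: 3.02
eef_pos: [0.4558, 0.2281, 0.0228]
ee_rot: [0.001, 0.99, 0.141, -0.002]
contact_force: [-0.5, 0.1, 0.0]
opening: 0.0468
gripper_force: 0.0
```

Emit:
carry_out([
  [[0,0,0,0,0,0],[0,0,0,0,0,0],[0,0,0,0,0,0],[0,0,0,0,0,0],[0,0,0,0,0,0]],
], fingers=-0.5, squeeze=40)

```text
time_s: 3.43
eef_pos: [0.4582, 0.2299, 0.0258]
ee_rot: [-0.0, 0.99, 0.142, 0.001]
contact_force: [0.2, 0.3, 2.9]
opening: 0.0312
gripper_force: 39.9
```

Emit:
carry_out([
  [[0,0,-0.02,0,0,0],[0,0,-0.03,0,0,0],[0,0,-0.035,0,0,0],[0,0,-0.035,0,0,0],[0,0,-0.03,0,0,0],[-0.0127,0.0231,0,0,0,0],[-0.0127,0.0231,0,0,0,0],[-0.0127,0.0231,0,0,0,0],[-0.0127,0.0231,0,0,0,0],[-0.0127,0.0231,0,0,0,0],[-0.0127,0.0231,0,0,0,0],[-0.0127,0.0231,0,0,0,0],[-0.0127,0.0231,0,0,0,0],[-0.0127,0.0231,0,0,0,0],[-0.0127,0.0231,0,0,0,0]],
])

```text
time_s: 4.68
eef_pos: [0.3997, -0.0288, 0.1746]
ee_rot: [0.0, 0.99, 0.142, 0.0]
contact_force: [0.6, 0.1, -1.3]
opening: 0.0307
gripper_force: 39.8
```

Emit:
carry_out([
  [[0,0,0,0,0.0989,0],[0,0,0,0,0.0989,0],[0,0,0,0,0.0989,0],[0,0,0,0,0.0989,0],[0,0,0,0,0.0989,0],[0,0,0,0,0.0989,0],[0,0,0,0,0,0],[0,0,0,0,0,0],[0,0,0,0,0,0]],
])

```text
time_s: 5.43
eef_pos: [0.4007, -0.0281, 0.1755]
ee_rot: [-0.041, 0.947, 0.136, 0.289]
contact_force: [0.1, 0.5, 0.5]
opening: 0.0309
gripper_force: 39.9
```

```bash
python3 -c "
from h import *
for i in range(3):
  s,p,R=st();print(p.round(4),R[:,2].round(3));camera('side')
to((.4196,-.0212,.1309),tilt=.5934)"
```

```text
[ 0.4007 -0.0281  0.1755] [ 0.537  0.156 -0.829]
[ 0.4011 -0.0279  0.1758] [ 0.537  0.156 -0.829]
[ 0.4012 -0.0277  0.1759] [ 0.537  0.157 -0.829]
t 5.58 p [ 0.4012 -0.0275  0.1757] open 0.0307 F [-1.3  0.6 -0.1]
 rot [-0.0001 -0.0001  0.0022]
 shift(after rot) [-0.0089 -0.0009  0.048 ] len 0.0488
```

Emit:
carry_out([
  [[-0.0045,-0.0005,0.02,0,0,0],[-0.0045,-0.0005,0.02,0,0,0],[0,0,0.008,0,0,0],[0,0,0,0,0,0],[0,0,0,0,0,0]],
])

```text
time_s: 6.0
eef_pos: [0.4189, -0.0206, 0.1296]
ee_rot: [-0.042, 0.947, 0.137, 0.289]
contact_force: [0.3, 0.5, -0.9]
opening: 0.0307
gripper_force: 39.9
```

```bash
cat >> h.py <<'E'
PIN={"top":np.array([.4740,-.0057,.048]),"side":np.array([.4726,-.0050,.048])}
YAW=.285
def sleeve(tag,see=True):
    s,p,R=st();cs={}
    for n in("top","side"):
        c=camera(n);cs[n]=c;P=cloud(c).reshape(-1,3);L=(P-p)@R
        x=np.zeros(2)
        for i in range(5):
            d=np.hypot(*(L[:,:2]-x).T);Q=L[(L[:,2]>.001)&(L[:,2]<.018)&(abs(d-.016)<(.008 if i<2 else .004))]
            x=least_squares(lambda q:np.hypot(*(Q[:,:2]-q).T)-.016,x,loss="soft_l1",f_scale=.001).x
        f=(PIN[n]-p)@R
        e=L[(np.hypot(*(L[:,:2]-x).T)<.0175)&(L[:,2]>-.005)&(L[:,2]<.03)]
        print(n,"sleeve in tool xy",x.round(4),len(Q),"end z",np.percentile(e[:,2],[90,97]).round(4) if len(e) else 0,"pin foot in tool",f.round(4),"-> shift",(f[:2]-x).round(4))
        print("   pin refit",fitpin(cloud(c),fixyaw=YAW) if n=="side" else "")
    print("t",s["time_s"],p.round(4),"F tool",(R.T@np.array(s["contact_force"])).round(1))
    if see:
        a=cs["side"]["color"][130:250,220:370];b=cs["top"]["color"][150:270,210:360]
        cv2.imwrite(f"pics/{tag}.png",cv2.resize(np.hstack([a,b]),(800,320),interpolation=2))
E
python3 -c "
from h import *
sleeve('a1')"
```

```text
top sleeve in tool xy [-0.0006  0.0011] 57 end z [0.0193 0.0227] pin foot in tool [0.0018 0.0013 0.0995] -> shift [0.0024 0.0002]
   pin refit 
side sleeve in tool xy [-0.0008  0.0006] 95 end z [0.0186 0.0205] pin foot in tool [0.0008 0.0003 0.0989] -> shift [ 0.0016 -0.0003]
   pin refit (array([ 0.47230407, -0.00470215,  0.28      ]), 122, np.float64(0.0013218341663940273))
t 6.0 [ 0.4189 -0.0206  0.1296] F tool [-0.1 -0.4  1. ]
```

View pics/a1.png

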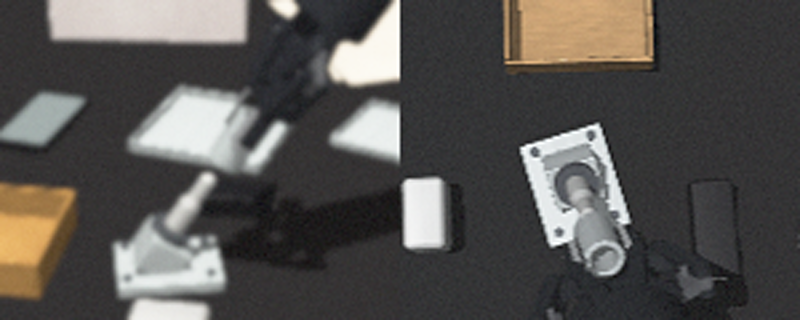

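Aligned: the sleeve's end is 20 mm above the tip, and it needs about 2 mm in tool x. Sliding on gently.

Emit:
carry_out([
  [[0.002,0,0.005,0,0,0],[0,0,0.005,0,0,0],[0,0,0.004,0,0,0],[0,0,0.004,0,0,0],[0,0,0.004,0,0,0],[0,0,0.004,0,0,0],[0,0,0.004,0,0,0],[0,0,0.004,0,0,0],[0,0,0.004,0,0,0],[0,0,0.003,0,0,0],[0,0,0.003,0,0,0]],
])

```text
time_s: 7.02
eef_pos: [0.4439, -0.0139, 0.0938]
ee_rot: [-0.042, 0.947, 0.136, 0.289]
contact_force: [0.0, 0.8, 0.0]
opening: 0.0308
gripper_force: 39.9
```

```bash
python3 -c "
from h import *
sleeve('a2',False)"
```

```text
top sleeve in tool xy [-0.0009  0.0011] 49 end z [0.019  0.0227] pin foot in tool [0.0003 0.0006 0.0554] -> shift [ 0.0013 -0.0005]
   pin refit 
side sleeve in tool xy [-0.0024  0.    ] 91 end z [0.026 0.029] pin foot in tool [-0.0006 -0.0004  0.0548] -> shift [ 0.0017 -0.0005]
   pin refit (array([0.4729352 , 0.00492233, 0.28      ]), 142, np.float64(0.0029535281576982832))
t 7.0167 [ 0.4439 -0.0139  0.0938] F tool [ 0.2 -0.8  0.1]
```

Emit:
carry_out([
  [[0.001,0,0.002,0,0,0],[0,0,0.002,0,0,0],[0,0,0.002,0,0,0],[0,0,0.002,0,0,0],[0,0,0.002,0,0,0],[0,0,0,0,0,0]],
])

```text
time_s: 7.62
eef_pos: [0.4497, -0.012, 0.0859]
ee_rot: [-0.042, 0.947, 0.136, 0.289]
contact_force: [-1.1, 0.1, -0.1]
opening: 0.0315
gripper_force: 39.9
```

Emit:
carry_out([
  [[0,0,0.002,0,0,0],[0,0,0.002,0,0,0],[0,0,0.002,0,0,0],[0,0,0.002,0,0,0],[0,0,0,0,0,0]],
])

```text
time_s: 8.03
eef_pos: [0.4541, -0.0108, 0.0793]
ee_rot: [-0.042, 0.947, 0.136, 0.289]
contact_force: [-0.1, 0.3, -0.9]
opening: 0.0308
gripper_force: 39.9
```

Emit:
carry_out([
  [[0,0,0.002,0,0,0],[0,0,0.002,0,0,0],[0,0,0.002,0,0,0],[0,0,0.002,0,0,0],[0,0,0.002,0,0,0],[0,0,0.002,0,0,0],[0,0,0.001,0,0,0],[0,0,0,0,0,0]],
])

```text
time_s: 8.7
eef_pos: [0.4611, -0.0088, 0.0689]
ee_rot: [-0.042, 0.947, 0.136, 0.289]
contact_force: [-1.8, -0.4, 1.0]
opening: 0.0306
gripper_force: 40.0
```

Emit:
carry_out([
  [[0,0,0.001,0,0,0],[0,0,0.001,0,0,0],[0,0,0,0,0,0]],
])

```text
time_s: 8.95
eef_pos: [0.4614, -0.0087, 0.0688]
ee_rot: [-0.041, 0.947, 0.137, 0.288]
contact_force: [-25.3, -3.3, 21.1]
opening: 0.031
gripper_force: 42.9
```

```bash
cat >> h.py <<'E'
def ring():
    a=AX(YAW)
    for n in("top","side"):
        P=cloud(camera(n)).reshape(-1,3);f=PIN[n];t=(P-f)@a;d=np.linalg.norm(P-f-t[:,None]*a,axis=1)
        Q=(d<.0175)&(t>-.01)&(t<.1);print(n,"t of top ring",np.round(np.percentile(t[Q&(d>.009)&(d<.015)&(t>.03)],[50,90,97]),4),"t hist",np.histogram(t[Q&(d>.0085)],bins=np.arange(-.01,.1,.005))[0])
    s,p,R=st();print("t",s["time_s"],"TCP along pin",((p-PIN["side"])@a).round(4),((p-PIN["top"])@a).round(4),"F tool",(R.T@np.array(s["contact_force"])).round(1))
E
python3 -c "
from h import *
ring()"
```

```text
top t of top ring [0.05   0.0529 0.0539] t hist [ 0  7 22 13  9 14 16 17 18 15 16 45 47  0  0  0  0  0  0  0  0]
side t of top ring [0.0511 0.06   0.0776] t hist [ 7  3 23 28 24 27 16 10  5  9  8  8 18  4  4  2  1  0  1  2  3]
t 9.05 TCP along pin 0.0238 0.0245 F tool [ -9.8  -3.3 -32. ]
```

Home: ring top is at t = 50 mm and there's a firm stop. Withdrawing, then on to the tray.

Emit:
carry_out([
  [[0,0,-0.004,0,0,0],[0,0,-0.008,0,0,0],[0,0,-0.015,0,0,0],[0,0,-0.025,0,0,0],[0,0,-0.025,0,0,0],[0,0,-0.025,0,0,0],[0,0,0,0,-0.0989,0],[0,0,0,0,-0.0989,0],[0,0,0,0,-0.0989,0],[0,0,0,0,-0.0989,0],[0,0,0,0,-0.0989,0],[0,0,0,0,-0.0989,0]],
])

```text
time_s: 10.05
eef_pos: [0.4081, -0.0246, 0.1531]
ee_rot: [0.001, 0.99, 0.142, -0.001]
contact_force: [0.5, 0.1, 0.0]
opening: 0.031
gripper_force: 40.0
```

Emit:
carry_out([
  [[0.0025,0.0282,0,0,0,0],[0.0025,0.0282,0,0,0,0],[0.0025,0.0282,0,0,0,0],[0.0025,0.0282,0,0,0,0],[0.0025,0.0282,0,0,0,0],[0.0025,0.0282,0,0,0,0],[0.0025,0.0282,0,0,0,0],[0.0025,0.0282,0,0,0,0],[0.0025,0.0282,0,0,0,0],[0.0025,0.0282,0,0,0,0],[0,0,0,0,0,0],[0,0,0,0,0,0]],
])

```text
time_s: 11.05
eef_pos: [0.5107, -0.2893, 0.1513]
ee_rot: [-0.001, 0.99, 0.141, -0.0]
contact_force: [0.3, -0.3, 0.1]
opening: 0.0309
gripper_force: 40.0
```

```bash
python3 -c "
from h import *
to((.512,-.288,.028),tilt=0);sleeve('x',False)"
```

```text
t 11.05 p [ 0.5107 -0.2893  0.1513] open 0.0309 F [ 0.3 -0.3  0.1]
 rot [-0.0011  0.0003 -0.0024]
 shift(after rot) [ 0.0016 -0.0009  0.1233] len 0.1233
top sleeve in tool xy [0. 0.] 0 end z 0 pin foot in tool [ 0.0439 -0.2825  0.1036] -> shift [ 0.0439 -0.2825]
   pin refit 
side sleeve in tool xy [-0.0028  0.    ] 60 end z [0.0191 0.0196] pin foot in tool [ 0.0427 -0.2836  0.1036] -> shift [ 0.0455 -0.2836]
   pin refit (array([ 0.4724989 , -0.00458691,  0.28      ]), 124, np.float64(0.001461242512590261))
t 11.05 [ 0.5107 -0.2893  0.1513] F tool [ 0.2  0.4 -0.1]
```

Emit:
carry_out([
  [[0,0,0.025,0,0,0],[0,0,0.03,0,0,0],[0,0,0.03,0,0,0],[0,0,0.02,0,0,0],[0,0,0.01,0,0,0],[0,0,0.005,0,0,0],[0,0,0.002,0,0,0],[0,0,0.001,0,0,0],[0,0,0,0,0,0]],
])

```text
time_s: 11.9
eef_pos: [0.5118, -0.2887, 0.0307]
ee_rot: [0.001, 0.99, 0.142, 0.001]
contact_force: [0.1, 0.4, -0.4]
opening: 0.0309
gripper_force: 40.0
```

Emit:
carry_out([
  [[0,0,0.001,0,0,0],[0,0,0,0,0,0]],
])

```text
time_s: 12.07
eef_pos: [0.5114, -0.2887, 0.0292]
ee_rot: [0.001, 0.99, 0.142, 0.001]
contact_force: [-0.1, 0.7, -0.4]
opening: 0.0312
gripper_force: 40.0
```

Emit:
carry_out([
  [[0,0,0.001,0,0,0],[0,0,0.001,0,0,0],[0,0,0,0,0,0]],
])

```text
time_s: 12.32
eef_pos: [0.5111, -0.2885, 0.0269]
ee_rot: [0.0, 0.99, 0.142, 0.0]
contact_force: [-0.5, 0.1, 3.3]
opening: 0.0309
gripper_force: 40.3
```

Emit:
carry_out([
  [[0,0,0.0007,0,0,0],[0,0,0,0,0,0]],
])

```text
time_s: 12.48
eef_pos: [0.5111, -0.2885, 0.0268]
ee_rot: [0.001, 0.99, 0.142, 0.001]
contact_force: [-1.8, 1.4, 6.6]
opening: 0.0309
gripper_force: 40.7
```

Emit:
carry_out([
  [[0,0,0,0,0,0],[0,0,0,0,0,0],[0,0,0,0,0,0],[0,0,-0.01,0,0,0],[0,0,-0.03,0,0,0],[0,0,-0.03,0,0,0],[0,0,-0.03,0,0,0],[0,0,-0.03,0,0,0]],
], fingers=0.1)

```text
time_s: 13.15
eef_pos: [0.5105, -0.2881, 0.157]
ee_rot: [0.0, 0.99, 0.142, 0.0]
contact_force: [0.4, -0.9, 0.7]
opening: 0.047
gripper_force: 0.0
```

Emit:
carry_out([
  [[0.0094,-0.0272,0,0,0,0],[0.0094,-0.0272,0,0,0,0],[0.0094,-0.0272,0,0,0,0],[0.0094,-0.0272,0,0,0,0],[0.0094,-0.0272,0,0,0,0],[0.0094,-0.0272,0,0,0,0],[0.0094,-0.0272,0,0,0,0],[0.0094,-0.0272,0,0,0,0],[0.0094,-0.0272,0,0,0,0],[0.0094,-0.0272,0,0,0,0],[0.0094,-0.0272,0,0,0,0],[0.0094,-0.0272,0,0,0,0],[0.0094,-0.0272,0,0,0,0],[0.0094,-0.0272,0,0,0,0],[0.0094,-0.0272,0,0,0,0],[0.0094,-0.0272,0,0,0,0],[0.0094,-0.0272,0,0,0,0],[0.0094,-0.0272,0,0,0,0],[0.0094,-0.0272,0,0,0,0],[0,0,0,0,0,0]],
])

```text
time_s: 14.82
eef_pos: [0.5364, 0.2629, 0.1555]
ee_rot: [-0.002, 0.99, 0.144, 0.0]
contact_force: [-0.4, -1.8, -0.1]
opening: 0.047
gripper_force: 0.0
```

```bash
python3 -c "
from h import *
to((.537,.257,.022),tilt=0)
P=cloud(camera('top')).reshape(-1,3)
Q=P[(np.hypot(*(P[:,:2]-[.511,-.2885]).T)<.03)&(P[:,2]>.02)];print(len(Q),cv2.minEnclosingCircle(Q[Q[:,2]>.04][:,:2].astype(np.float32)),np.median(Q[Q[:,2]>.045][:,2]))"
```

```text
t 14.82 p [0.5364 0.2629 0.1555] open 0.047 F [-0.4 -1.8 -0.1]
 rot [-0.0029 -0.001   0.0049]
 shift(after rot) [-0.0011  0.0058  0.1335] len 0.1336
182 ((0.5103076696395874, -0.28908270597457886), 0.01594444178044796) 0.05310505334623859
```

Emit:
carry_out([
  [[0,0.001,0.025,0,0,0],[0,0,0.03,0,0,0],[0,0,0.01,0,0,0],[0,0,0,0,0,0]],
])

```text
time_s: 15.2
eef_pos: [0.5347, 0.2551, 0.0863]
ee_rot: [0.001, 0.99, 0.141, -0.004]
contact_force: [-0.1, -0.8, -0.6]
opening: 0.047
gripper_force: 0.0
```

```bash
python3 -c "
from h import *
to((.537,.257,.022),tilt=0)"
```

```text
t 15.2 p [0.5347 0.2551 0.0863] open 0.047 F [-0.1 -0.8 -0.6]
 rot [ 0.001   0.0084 -0.0012]
 shift(after rot) [ 0.0027 -0.0012  0.0643] len 0.0643
```

Emit:
carry_out([
  [[0.0015,0,0.02,0,0,0],[0,0,0.02,0,0,0],[0,0,0.015,0,0,0],[0,0,0.01,0,0,0],[0,0,0,0,0,0]],
])

```text
time_s: 15.62
eef_pos: [0.5378, 0.2566, 0.0239]
ee_rot: [0.0, 0.99, 0.142, -0.001]
contact_force: [-0.2, 0.2, -0.1]
opening: 0.0473
gripper_force: 0.0
```

Emit:
carry_out([
  [[0,0,0,0,0,0],[0,0,0,0,0,0],[0,0,0,0,0,0],[0,0,0,0,0,0],[0,0,0,0,0,0]],
], fingers=-0.5)

```text
time_s: 16.03
eef_pos: [0.5396, 0.2577, 0.0267]
ee_rot: [-0.0, 0.99, 0.142, 0.001]
contact_force: [-0.9, 0.3, 3.0]
opening: 0.0304
gripper_force: 39.8
```

Emit:
carry_out([
  [[0,0,-0.02,0,0,0],[0,0,-0.03,0,0,0],[0,0,-0.035,0,0,0],[0,0,-0.035,0,0,0],[0,0,-0.03,0,0,0],[-0.0193,0.0212,0,0,0,0],[-0.0193,0.0212,0,0,0,0],[-0.0193,0.0212,0,0,0,0],[-0.0193,0.0212,0,0,0,0],[-0.0193,0.0212,0,0,0,0],[-0.0193,0.0212,0,0,0,0],[-0.0193,0.0212,0,0,0,0],[-0.0193,0.0212,0,0,0,0],[-0.0193,0.0212,0,0,0,0],[-0.0193,0.0212,0,0,0,0],[-0.0193,0.0212,0,0,0,0]],
])

```text
time_s: 17.37
eef_pos: [0.3995, -0.027, 0.1755]
ee_rot: [0.0, 0.99, 0.142, 0.0]
contact_force: [-0.1, -1.1, 0.1]
opening: 0.0306
gripper_force: 39.7
```

Emit:
carry_out([
  [[0,0,0,0,0.0989,0],[0,0,0,0,0.0989,0],[0,0,0,0,0.0989,0],[0,0,0,0,0.0989,0],[0,0,0,0,0.0989,0],[0,0,0,0,0.0989,0],[0,0,0,0,0,0],[0,0,0,0,0,0],[0,0,0,0,0,0]],
])

```text
time_s: 18.12
eef_pos: [0.4009, -0.0264, 0.1764]
ee_rot: [-0.041, 0.947, 0.136, 0.289]
contact_force: [0.0, -0.2, -0.2]
opening: 0.0304
gripper_force: 39.8
```

```bash
python3 -c "
from h import *
to((.4214,-.0206,.1296),tilt=.5934)"
```

```text
t 18.12 p [ 0.4009 -0.0264  0.1764] open 0.0304 F [ 0.  -0.2 -0.2]
 rot [0.0016 0.     0.0004]
 shift(after rot) [-0.0085  0.0002  0.0507] len 0.0514
```

Emit:
carry_out([
  [[-0.0045,0,0.02,0,0,0],[-0.004,0,0.02,0,0,0],[0,0,0.01,0,0,0],[0,0,0,0,0,0],[0,0,0,0,0,0]],
])

```text
time_s: 18.53
eef_pos: [0.4213, -0.0194, 0.1296]
ee_rot: [-0.042, 0.947, 0.137, 0.289]
contact_force: [0.7, 0.6, 0.0]
opening: 0.0304
gripper_force: 39.8
```

```bash
python3 -c "
from h import *
sleeve('b1')"
```

```text
top sleeve in tool xy [-0.0011  0.0011] 53 end z [0.0195 0.0225] pin foot in tool [-0.0004  0.0019  0.0981] -> shift [0.0007 0.0007]
   pin refit 
side sleeve in tool xy [-0.0017  0.0007] 97 end z [0.0193 0.0208] pin foot in tool [-0.0013  0.0008  0.0974] -> shift [0.0003 0.0002]
   pin refit (array([ 0.47265599, -0.00464921,  0.28      ]), 126, np.float64(0.001322172269592438))
t 18.5333 [ 0.4213 -0.0194  0.1296] F tool [ 0.7 -0.4  0.5]
```

View pics/b1.png

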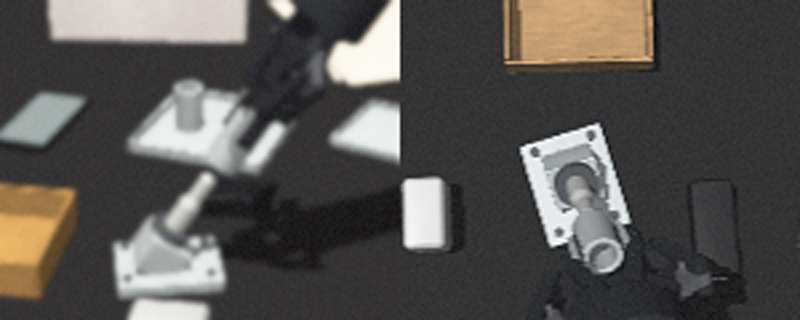

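Sleeve 1 stands upright in the tray at left crop (185,105). Sleeve 2 is aligned with the pin. I'll creep past the tip with force checks.

Emit:
carry_out([
  [[0.0007,0.0004,0.005,0,0,0],[0,0,0.005,0,0,0],[0,0,0.003,0,0,0],[0,0,0.002,0,0,0],[0,0,0.002,0,0,0],[0,0,0.002,0,0,0],[0,0,0.002,0,0,0],[0,0,0.002,0,0,0]],
])

```text
time_s: 19.3
eef_pos: [0.4336, -0.0168, 0.1102]
ee_rot: [-0.041, 0.947, 0.136, 0.289]
contact_force: [0.5, 0.3, -0.8]
opening: 0.0305
gripper_force: 39.8
```

Emit:
carry_out([
  [[0,0,0.002,0,0,0],[0,0,0.002,0,0,0],[0,0,0.002,0,0,0],[0,0,0.002,0,0,0],[0,0,0,0,0,0]],
])

```text
time_s: 19.72
eef_pos: [0.4377, -0.0153, 0.1031]
ee_rot: [-0.042, 0.947, 0.136, 0.289]
contact_force: [-0.4, 0.2, -0.6]
opening: 0.031
gripper_force: 39.8
```

Emit:
carry_out([
  [[0,0,0.002,0,0,0],[0,0,0.002,0,0,0],[0,0,0.002,0,0,0],[0,0,0.002,0,0,0],[0,0,0.002,0,0,0],[0,0,0,0,0,0]],
])

```text
time_s: 20.22
eef_pos: [0.4431, -0.0138, 0.0949]
ee_rot: [-0.042, 0.947, 0.136, 0.289]
contact_force: [-0.1, -0.2, -1.0]
opening: 0.0307
gripper_force: 39.8
```

Emit:
carry_out([
  [[0,0,0.002,0,0,0],[0,0,0.001,0,0,0],[0,0,0,0,0,0]],
])

```text
time_s: 20.47
eef_pos: [0.4447, -0.0134, 0.0926]
ee_rot: [-0.042, 0.947, 0.136, 0.289]
contact_force: [-0.2, -0.4, -1.0]
opening: 0.0306
gripper_force: 39.8
```

Emit:
carry_out([
  [[0,0,0.001,0,0,0],[0,0,0.001,0,0,0],[0,0,0.001,0,0,0],[0,0,0,0,0,0]],
])

```text
time_s: 20.8
eef_pos: [0.4463, -0.013, 0.0902]
ee_rot: [-0.042, 0.947, 0.136, 0.289]
contact_force: [-0.3, 0.2, -0.9]
opening: 0.0304
gripper_force: 39.8
```

Emit:
carry_out([
  [[0,0,0.001,0,0,0],[0,0,0.001,0,0,0],[0,0,0,0,0,0]],
])

```text
time_s: 21.05
eef_pos: [0.4474, -0.0126, 0.0885]
ee_rot: [-0.042, 0.947, 0.136, 0.289]
contact_force: [0.2, 0.0, -0.2]
opening: 0.0303
gripper_force: 39.8
```

Emit:
carry_out([
  [[0,0,0.001,0,0,0],[0,0,0.001,0,0,0],[0,0,0.002,0,0,0],[0,0,0,0,0,0]],
])

```text
time_s: 21.38
eef_pos: [0.4495, -0.0119, 0.085]
ee_rot: [-0.042, 0.947, 0.136, 0.289]
contact_force: [-0.0, -1.6, -0.8]
opening: 0.031
gripper_force: 39.8
```

Emit:
carry_out([
  [[0,0,0.001,0,0,0],[0,0,0.001,0,0,0],[0,0,0.001,0,0,0],[0,0,0,0,0,0]],
])

```text
time_s: 21.72
eef_pos: [0.4512, -0.0115, 0.0827]
ee_rot: [-0.042, 0.947, 0.136, 0.289]
contact_force: [-0.1, 0.9, -1.2]
opening: 0.0311
gripper_force: 39.8
```

Emit:
carry_out([
  [[0,0,0.002,0,0,0],[0,0,0.002,0,0,0],[0,0,0.002,0,0,0],[0,0,0.002,0,0,0],[0,0,0.002,0,0,0],[0,0,0.002,0,0,0],[0,0,0.002,0,0,0],[0,0,0.001,0,0,0],[0,0,0,0,0,0]],
])

```text
time_s: 22.47
eef_pos: [0.4593, -0.0091, 0.0703]
ee_rot: [-0.042, 0.947, 0.136, 0.289]
contact_force: [0.1, 0.3, -1.5]
opening: 0.031
gripper_force: 39.8
```

Emit:
carry_out([
  [[0,0,0.001,0,0,0],[0,0,0.0005,0,0,0],[0,0,0,0,0,0]],
])

```text
time_s: 22.72
eef_pos: [0.4601, -0.009, 0.0693]
ee_rot: [-0.041, 0.947, 0.136, 0.289]
contact_force: [0.0, -0.1, -0.7]
opening: 0.0307
gripper_force: 39.8
```

Emit:
carry_out([
  [[0,0,0.001,0,0,0],[0,0,0,0,0,0]],
])

```text
time_s: 22.88
eef_pos: [0.4603, -0.0089, 0.0692]
ee_rot: [-0.041, 0.947, 0.137, 0.289]
contact_force: [-10.4, -2.1, 8.8]
opening: 0.0312
gripper_force: 40.9
```

Emit:
carry_out([
  [[0,0,0.0005,0,0,0],[0,0,0,0,0,0]],
])

```text
time_s: 23.05
eef_pos: [0.4604, -0.0089, 0.0692]
ee_rot: [-0.041, 0.947, 0.137, 0.289]
contact_force: [-18.1, -2.1, 15.0]
opening: 0.0307
gripper_force: 41.5
```

```bash
python3 -c "
from h import *
ring()"
```

```text
top t of top ring [0.0498 0.052  0.0897] t hist [ 0  5 28 13 15 14 15 18 12 21 19 44 52  0  1  0  0  0  0  0  0]
side t of top ring [0.0485 0.0583 0.0607] t hist [ 8  6 21 31 20 28 22  9  8  6 11 11 13  7  6  3  1  0  0  3  2]
t 23.15 TCP along pin 0.0247 0.0254 F tool [ -6.6  -2.3 -20.6]
```

Emit:
carry_out([
  [[0,0,-0.004,0,0,0],[0,0,-0.008,0,0,0],[0,0,-0.015,0,0,0],[0,0,-0.025,0,0,0],[0,0,-0.025,0,0,0],[0,0,-0.025,0,0,0],[0,0,0,0,-0.0989,0],[0,0,0,0,-0.0989,0],[0,0,0,0,-0.0989,0],[0,0,0,0,-0.0989,0],[0,0,0,0,-0.0989,0],[0,0,0,0,-0.0989,0]],
])

```text
time_s: 24.15
eef_pos: [0.4066, -0.0248, 0.1539]
ee_rot: [0.001, 0.99, 0.142, -0.001]
contact_force: [1.2, -0.1, -0.6]
opening: 0.0307
gripper_force: 40.1
```

Emit:
carry_out([
  [[-0.0037,0.0263,0,0,0,0],[-0.0037,0.0263,0,0,0,0],[-0.0037,0.0263,0,0,0,0],[-0.0037,0.0263,0,0,0,0],[-0.0037,0.0263,0,0,0,0],[-0.0037,0.0263,0,0,0,0],[-0.0037,0.0263,0,0,0,0],[-0.0037,0.0263,0,0,0,0],[-0.0037,0.0263,0,0,0,0],[-0.0037,0.0263,0,0,0,0],[0,0,0,0,0,0],[0,0,0,0,0,0]],
])

```text
time_s: 25.15
eef_pos: [0.4442, -0.2887, 0.1525]
ee_rot: [-0.0, 0.99, 0.141, -0.0]
contact_force: [-0.4, 0.3, 0.3]
opening: 0.031
gripper_force: 40.1
```

```bash
python3 -c "
from h import *
to((.444,-.288,.0268),tilt=0)"
```

```text
t 25.15 p [ 0.4442 -0.2887  0.1525] open 0.031 F [-0.4  0.3  0.3]
 rot [-0.0007 -0.     -0.0027]
 shift(after rot) [-1.000e-04 -7.000e-04  1.257e-01] len 0.1257
```

Emit:
carry_out([
  [[0,0,0.025,0,0,0],[0,0,0.03,0,0,0],[0,0,0.03,0,0,0],[0,0,0.02,0,0,0],[0,0,0.01,0,0,0],[0,0,0.004,0,0,0],[0,0,0.002,0,0,0],[0,0,0.001,0,0,0],[0,0,0,0,0,0]],
])

```text
time_s: 25.9
eef_pos: [0.4455, -0.2882, 0.0323]
ee_rot: [0.001, 0.99, 0.142, 0.001]
contact_force: [-0.2, 0.2, 0.1]
opening: 0.0305
gripper_force: 40.1
```

Emit:
carry_out([
  [[0,0,0.001,0,0,0],[0,0,0.001,0,0,0],[0,0,0,0,0,0]],
])

```text
time_s: 26.15
eef_pos: [0.4448, -0.2879, 0.0292]
ee_rot: [0.0, 0.99, 0.142, 0.0]
contact_force: [-1.3, -0.6, -0.6]
opening: 0.0305
gripper_force: 40.1
```

Emit:
carry_out([
  [[0,0,0.001,0,0,0],[0,0,0.0005,0,0,0],[0,0,0,0,0,0]],
])

```text
time_s: 26.4
eef_pos: [0.4447, -0.2878, 0.0277]
ee_rot: [0.0, 0.99, 0.142, 0.0]
contact_force: [-1.2, -0.1, 2.9]
opening: 0.0308
gripper_force: 40.3
```

Emit:
carry_out([
  [[0,0,0.0007,0,0,0],[0,0,0,0,0,0]],
])

```text
time_s: 26.57
eef_pos: [0.4448, -0.2878, 0.0276]
ee_rot: [0.0, 0.99, 0.142, 0.0]
contact_force: [-2.4, 2.2, 6.3]
opening: 0.0308
gripper_force: 40.7
```

Emit:
carry_out([
  [[0,0,0,0,0,0],[0,0,0,0,0,0],[0,0,0,0,0,0],[0,0,-0.01,0,0,0],[0,0,-0.03,0,0,0],[0,0,-0.03,0,0,0],[0,0,-0.03,0,0,0],[0,0,-0.03,0,0,0]],
], fingers=0.1)

```text
time_s: 27.23
eef_pos: [0.4443, -0.2874, 0.1583]
ee_rot: [0.0, 0.99, 0.142, 0.0]
contact_force: [0.5, -0.8, 0.5]
opening: 0.0471
gripper_force: 0.0
```

Emit:
carry_out([
  [[0.0103,-0.0298,0,0,0,0],[0.0103,-0.0298,0,0,0,0],[0.0103,-0.0298,0,0,0,0],[0.0103,-0.0298,0,0,0,0],[0.0103,-0.0298,0,0,0,0],[0.0103,-0.0298,0,0,0,0],[0.0103,-0.0298,0,0,0,0],[0.0103,-0.0298,0,0,0,0],[0.0103,-0.0298,0,0,0,0],[0.0103,-0.0298,0,0,0,0],[0.0103,-0.0298,0,0,0,0],[0.0103,-0.0298,0,0,0,0],[0.0103,-0.0298,0,0,0,0],[0.0103,-0.0298,0,0,0,0],[0.0103,-0.0298,0,0,0,0],[0.0103,-0.0298,0,0,0,0],[0.0103,-0.0298,0,0,0,0],[0.0103,-0.0298,0,0,0,0],[0.0103,-0.0298,0,0,0,0],[0.0103,-0.0298,0,0,0,0]],
])

```text
time_s: 28.9
eef_pos: [0.4746, 0.3439, 0.1569]
ee_rot: [-0.0, 0.99, 0.142, 0.0]
contact_force: [0.4, -0.4, 0.3]
opening: 0.047
gripper_force: 0.0
```

Emit:
carry_out([
  [[0,0,0.02,0,0,0],[0,0,0.02,0,0,0],[0,0,0,0,0,0],[0,0,0,0,0,0],[0,0,0,0,0,0],[0,0,0,0,0,0]],
])

```text
time_s: 29.4
eef_pos: [0.4757, 0.3424, 0.1183]
ee_rot: [-0.001, 0.99, 0.142, 0.001]
contact_force: [-1.3, -0.1, 0.4]
opening: 0.0472
gripper_force: 0.0
```

```bash
python3 -c "
from h import *
to((.4757,.3432,.0225),tilt=0)
c=camera('top');cv2.imwrite('pics/mid.png',cv2.resize(c['color'],(800,600)))"
```

```text
t 29.4 p [0.4757 0.3424 0.1183] open 0.0472 F [-1.3 -0.1  0.4]
 rot [-0.0006 -0.003  -0.0009]
 shift(after rot) [ 0.0002 -0.0008  0.0958] len 0.0958
```

View pics/mid.png

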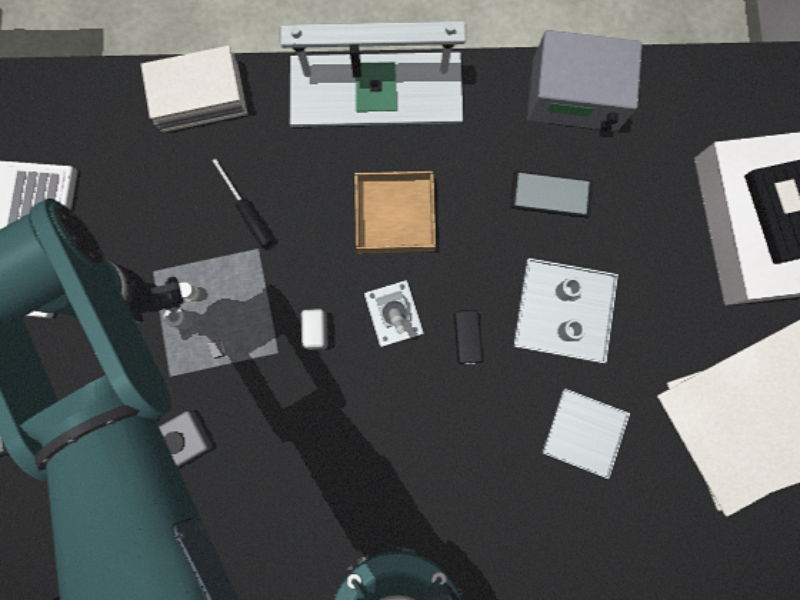

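The two good sleeves stand in the tray at (568,289) and (571,330). The gripper is above the third sleeve, beside the jar at (187,290).

Emit:
carry_out([
  [[0,-0.0005,0.025,0,0,0],[0,0,0.03,0,0,0],[0,0,0.02,0,0,0],[0,0,0.014,0,0,0],[0,0,0.007,0,0,0],[0,0,0,0,0,0]],
])

```text
time_s: 29.95
eef_pos: [0.474, 0.3421, 0.0193]
ee_rot: [0.0, 0.99, 0.142, -0.001]
contact_force: [0.2, 0.5, 0.4]
opening: 0.0471
gripper_force: 0.0
```

Emit:
carry_out([
  [[0,0,0,0,0,0],[0,0,0,0,0,0],[0,0,0,0,0,0],[0,0,0,0,0,0],[0,0,0,0,0,0]],
], fingers=-0.5)

```text
time_s: 30.37
eef_pos: [0.4756, 0.3433, 0.022]
ee_rot: [-0.0, 0.99, 0.142, 0.001]
contact_force: [0.6, -0.6, 3.3]
opening: 0.0311
gripper_force: 39.9
```

Emit:
carry_out([
  [[0,0,-0.02,0,0,0],[0,0,-0.03,0,0,0],[0,0,-0.035,0,0,0],[0,0,-0.035,0,0,0],[0,0,-0.03,0,0,0],[-0.0136,0.0257,0,0,0,0],[-0.0136,0.0257,0,0,0,0],[-0.0136,0.0257,0,0,0,0],[-0.0136,0.0257,0,0,0,0],[-0.0136,0.0257,0,0,0,0],[-0.0136,0.0257,0,0,0,0],[-0.0136,0.0257,0,0,0,0],[-0.0136,0.0257,0,0,0,0],[-0.0136,0.0257,0,0,0,0],[-0.0136,0.0257,0,0,0,0],[-0.0136,0.0257,0,0,0,0],[-0.0136,0.0257,0,0,0,0],[-0.0136,0.0257,0,0,0,0]],
])

```text
time_s: 31.87
eef_pos: [0.3982, -0.0287, 0.1706]
ee_rot: [0.0, 0.99, 0.142, 0.0]
contact_force: [-0.6, -0.6, -1.4]
opening: 0.0315
gripper_force: 39.8
```

Emit:
carry_out([
  [[0,0,0,0,0.0989,0],[0,0,0,0,0.0989,0],[0,0,0,0,0.0989,0],[0,0,0,0,0.0989,0],[0,0,0,0,0.0989,0],[0,0,0,0,0.0989,0],[0,0,0,0,0,0],[0,0,0,0,0,0],[0,0,0,0,0,0]],
])

```text
time_s: 32.62
eef_pos: [0.3992, -0.0279, 0.1715]
ee_rot: [-0.041, 0.947, 0.136, 0.289]
contact_force: [-0.5, -0.5, -0.6]
opening: 0.0317
gripper_force: 39.9
```

```bash
python3 -c "
from h import *
to((.4214,-.0206,.1296),tilt=.5934)"
```

```text
t 32.62 p [ 0.3992 -0.0279  0.1715] open 0.0317 F [-0.5 -0.5 -0.6]
 rot [0.0015 0.0002 0.0003]
 shift(after rot) [-0.0041 -0.0008  0.0477] len 0.0479
```

Emit:
carry_out([
  [[-0.002,-0.0004,0.02,0,0,0],[-0.002,-0.0004,0.02,0,0,0],[0,0,0.008,0,0,0],[0,0,0,0,0,0],[0,0,0,0,0,0]],
])

```text
time_s: 33.03
eef_pos: [0.422, -0.0194, 0.129]
ee_rot: [-0.042, 0.947, 0.137, 0.289]
contact_force: [-0.1, -0.3, -0.0]
opening: 0.031
gripper_force: 39.9
```

```bash
python3 -c "
from h import *
sleeve('c1',False);camera('top');sleeve('c1')"
```

```text
top sleeve in tool xy [0.0005 0.0013] 55 end z [0.0168 0.0185] pin foot in tool [-0.0007  0.0017  0.0972] -> shift [-0.0012  0.0003]
   pin refit 
side sleeve in tool xy [0.0002 0.0006] 95 end z [0.0153 0.0168] pin foot in tool [-0.0016  0.0006  0.0966] -> shift [-0.0018 -0.0001]
   pin refit (array([ 0.47276842, -0.00486417,  0.28      ]), 124, np.float64(0.0014186522371614095))
t 33.0333 [ 0.422  -0.0194  0.129 ] F tool [-0.1  0.2 -0. ]
top sleeve in tool xy [0.0006 0.0011] 57 end z [0.017  0.0189] pin foot in tool [-0.0012  0.0005  0.0981] -> shift [-0.0019 -0.0005]
   pin refit 
side sleeve in tool xy [-0.0005  0.0001] 94 end z [0.016  0.0178] pin foot in tool [-0.0022 -0.0005  0.0975] -> shift [-0.0017 -0.0007]
   pin refit (array([ 0.47247624, -0.00454369,  0.28      ]), 125, np.float64(0.0014025567575475244))
t 33.1833 [ 0.422  -0.0203  0.13  ] F tool [-0.9 -0.1  0.7]
```

View pics/c1.png

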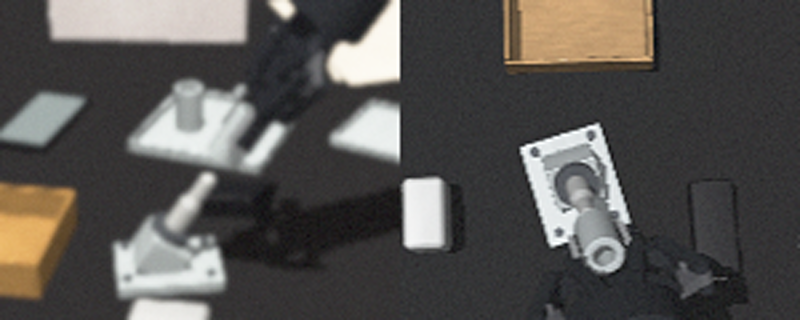

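The third sleeve's ring is visibly thicker at right crop (605,252), so it's probably undersize. It's about 1.8 mm off in tool x; I'll correct that and creep on.

Emit:
carry_out([
  [[-0.0018,-0.0004,0.004,0,0,0],[0,0,0.004,0,0,0],[0,0,0.003,0,0,0],[0,0,0.002,0,0,0],[0,0,0.001,0,0,0],[0,0,0.001,0,0,0],[0,0,0.001,0,0,0],[0,0,0,0,0,0]],
])

```text
time_s: 33.95
eef_pos: [0.4282, -0.0177, 0.1139]
ee_rot: [-0.042, 0.947, 0.136, 0.289]
contact_force: [-1.4, -0.3, -0.5]
opening: 0.0318
gripper_force: 39.9
```

Emit:
carry_out([
  [[0,0,0.001,0,0,0],[0,0,0.001,0,0,0],[0,0,0.001,0,0,0],[0,0,0,0,0,0]],
])

```text
time_s: 34.28
eef_pos: [0.4298, -0.0172, 0.1114]
ee_rot: [-0.042, 0.947, 0.136, 0.289]
contact_force: [-1.3, -0.1, -1.0]
opening: 0.0311
gripper_force: 39.9
```

```bash
python3 -c "
from h import *
sleeve('c2',False)"
```

```text
top sleeve in tool xy [0.0008 0.0011] 51 end z [0.0164 0.018 ] pin foot in tool [0.0024 0.0014 0.0781] -> shift [0.0017 0.0004]
   pin refit 
side sleeve in tool xy [-0.0002 -0.    ] 90 end z [0.0248 0.028 ] pin foot in tool [0.0015 0.0004 0.0774] -> shift [0.0016 0.0004]
   pin refit (array([ 0.4726312 , -0.00509159,  0.28      ]), 122, np.float64(0.0013201031360638316))
t 34.2833 [ 0.4298 -0.0172  0.1114] F tool [-1.6 -0.3  0.1]
```

Emit:
carry_out([
  [[0.0014,0.0003,0,0,0,0],[0,0,0,0,0,0],[0,0,0,0,0,0]],
])

```text
time_s: 34.63
eef_pos: [0.4311, -0.0172, 0.1125]
ee_rot: [-0.041, 0.947, 0.136, 0.29]
contact_force: [0.4, -0.4, -1.2]
opening: 0.031
gripper_force: 39.9
```

```bash
python3 -c "
from h import *
sleeve('c2',False)"
```

```text
top sleeve in tool xy [0.0007 0.0014] 52 end z [0.0153 0.0172] pin foot in tool [0.0007 0.001  0.0783] -> shift [-0.     -0.0004]
   pin refit 
side sleeve in tool xy [-0.0001  0.0001] 90 end z [0.0243 0.0276] pin foot in tool [-0.0003 -0.0001  0.0777] -> shift [-0.0002 -0.0002]
   pin refit (array([ 0.47264351, -0.00444063,  0.28      ]), 129, np.float64(0.0013637216495148675))
t 34.6333 [ 0.4311 -0.0172  0.1125] F tool [-0.4  0.5  1.2]
```

Aligned; proceed.

Emit:
carry_out([
  [[0,0,0.001,0,0,0],[0,0,0.001,0,0,0],[0,0,0.001,0,0,0],[0,0,0.001,0,0,0],[0,0,0.001,0,0,0],[0,0,0,0,0,0]],
])

```text
time_s: 35.23
eef_pos: [0.4336, -0.0163, 0.1079]
ee_rot: [-0.042, 0.947, 0.136, 0.289]
contact_force: [-0.5, 0.4, -0.8]
opening: 0.0313
gripper_force: 39.9
```

Emit:
carry_out([
  [[0,0,0.001,0,0,0],[0,0,0.001,0,0,0],[0,0,0.001,0,0,0],[0,0,0.001,0,0,0],[0,0,0.001,0,0,0],[0,0,0.001,0,0,0],[0,0,0,0,0,0]],
])

```text
time_s: 35.82
eef_pos: [0.4369, -0.0154, 0.103]
ee_rot: [-0.042, 0.947, 0.136, 0.289]
contact_force: [0.1, -0.0, 0.6]
opening: 0.0311
gripper_force: 39.9
```

Emit:
carry_out([
  [[0,0,0.0015,0,0,0],[0,0,0.0015,0,0,0],[0,0,0.0015,0,0,0],[0,0,0.0015,0,0,0],[0,0,0.0015,0,0,0],[0,0,0.0015,0,0,0],[0,0,0.001,0,0,0],[0,0,0.001,0,0,0],[0,0,0,0,0,0]],
])

```text
time_s: 36.57
eef_pos: [0.4428, -0.0136, 0.0939]
ee_rot: [-0.042, 0.947, 0.136, 0.289]
contact_force: [-0.3, -0.2, 0.3]
opening: 0.0311
gripper_force: 39.9
```

Emit:
carry_out([
  [[0,0,0.001,0,0,0],[0,0,0.001,0,0,0],[0,0,0,0,0,0]],
])

```text
time_s: 36.82
eef_pos: [0.4439, -0.0134, 0.0923]
ee_rot: [-0.042, 0.947, 0.136, 0.289]
contact_force: [-0.5, 0.0, -0.5]
opening: 0.0314
gripper_force: 39.9
```

Emit:
carry_out([
  [[0,0,0.001,0,0,0],[0,0,0.001,0,0,0],[0,0,0,0,0,0]],
])

```text
time_s: 37.07
eef_pos: [0.4449, -0.013, 0.0906]
ee_rot: [-0.042, 0.947, 0.136, 0.289]
contact_force: [0.7, 0.2, -0.3]
opening: 0.0316
gripper_force: 39.9
```

Emit:
carry_out([
  [[0,0,0.001,0,0,0],[0,0,0.0005,0,0,0],[0,0,0,0,0,0]],
])

```text
time_s: 37.32
eef_pos: [0.4457, -0.0128, 0.0894]
ee_rot: [-0.042, 0.947, 0.136, 0.289]
contact_force: [0.5, 0.2, -0.8]
opening: 0.0313
gripper_force: 39.9
```

Emit:
carry_out([
  [[0,0,0.001,0,0,0],[0,0,0.0005,0,0,0],[0,0,0,0,0,0]],
])

```text
time_s: 37.57
eef_pos: [0.4466, -0.0127, 0.0884]
ee_rot: [-0.041, 0.947, 0.136, 0.289]
contact_force: [-1.6, -0.7, -0.2]
opening: 0.0315
gripper_force: 40.1
```

Emit:
carry_out([
  [[0,0,0.0007,0,0,0],[0,0,0,0,0,0]],
])

```text
time_s: 37.73
eef_pos: [0.447, -0.0126, 0.0881]
ee_rot: [-0.041, 0.947, 0.136, 0.289]
contact_force: [-4.7, -1.4, 3.6]
opening: 0.0314
gripper_force: 40.5
```

```bash
python3 -c "
from h import *
ring()"
```

```text
top t of top ring [0.0785 0.0802 0.0807] t hist [  0  26  56   8   8   3   0   1  10  15  20  12  19  16  18  23  18 101
  12   2   0]
side t of top ring [0.0503 0.08   0.0803] t hist [ 6  4 43 13 13 15 14  6 23 30 22 14  8  9  9  8 12 18 11  5  3]
t 37.8333 TCP along pin 0.0482 0.0488 F tool [-1.7 -0.2 -5.7]
```

Emit:
carry_out([
  [[0,0,0.0005,0,0,0],[0,0,0.0005,0,0,0],[0,0,0,0,0,0]],
])

```text
time_s: 38.08
eef_pos: [0.4475, -0.0125, 0.0879]
ee_rot: [-0.041, 0.947, 0.136, 0.289]
contact_force: [-10.2, -1.7, 10.5]
opening: 0.0313
gripper_force: 41.3
```

Stuck on the cone: the ring top is at t ≈ 79 mm with a firm stop. It's undersize, so it goes to the carton.

Emit:
carry_out([
  [[0,0,-0.003,0,0,0],[0,0,-0.007,0,0,0],[0,0,-0.015,0,0,0],[0,0,-0.025,0,0,0],[0,0,-0.027,0,0,0],[0,0,0,0,-0.0989,0],[0,0,0,0,-0.0989,0],[0,0,0,0,-0.0989,0],[0,0,0,0,-0.0989,0],[0,0,0,0,-0.0989,0],[0,0,0,0,-0.0989,0],[0,0,-0.02,0,0,0],[0,0,-0.02,0,0,0],[0,0,0,0,0,0]],
])

```text
time_s: 39.25
eef_pos: [0.4087, -0.0245, 0.1944]
ee_rot: [0.001, 0.99, 0.142, 0.003]
contact_force: [0.1, -0.4, 0.5]
opening: 0.0314
gripper_force: 40.1
```

Emit:
carry_out([
  [[0.0263,0.006,0,0,0,0],[0.0263,0.006,0,0,0,0],[0.0263,0.006,0,0,0,0],[0.0263,0.006,0,0,0,0],[0.0263,0.006,0,0,0,0],[0.0263,0.006,0,0,0,0],[0.0263,0.006,0,0,0,0],[0.0263,0.006,0,0,0,0],[0.0263,0.006,0,0,0,0],[0,0,0,0,0,0],[0,0,0,0,0,0],[0,0,0,0,0,0]],
])

```text
time_s: 40.25
eef_pos: [0.6477, -0.0099, 0.19]
ee_rot: [-0.0, 0.99, 0.142, -0.001]
contact_force: [-0.7, 0.7, -1.1]
opening: 0.0317
gripper_force: 40.1
```

```bash
python3 -c "
from h import *
to((.649,-.0098,.025),tilt=0)"
```

```text
t 40.25 p [ 0.6477 -0.0099  0.19  ] open 0.0317 F [-0.7  0.7 -1.1]
 rot [-0.0007  0.0015 -0.0005]
 shift(after rot) [0.0013 0.0003 0.165 ] len 0.165
```

Emit:
carry_out([
  [[0,0,0.025,0,0,0],[0,0,0.03,0,0,0],[0,0,0.03,0,0,0],[0,0,0.025,0,0,0],[0,0,0.02,0,0,0],[0,0,0.015,0,0,0],[0,0,0.008,0,0,0],[0,0,0.005,0,0,0],[0,0,0.001,0,0,0],[0,0,0.001,0,0,0],[0,0,0,0,0,0],[0,0,0,0,0,0]],
])

```text
time_s: 41.25
eef_pos: [0.6493, -0.0099, 0.0323]
ee_rot: [0.0, 0.99, 0.142, 0.001]
contact_force: [0.4, -0.6, -1.0]
opening: 0.0313
gripper_force: 40.1
```

Emit:
carry_out([
  [[0,0,0.001,0,0,0],[0,0,0.001,0,0,0],[0,0,0,0,0,0]],
])

```text
time_s: 41.5
eef_pos: [0.6486, -0.0098, 0.0288]
ee_rot: [0.0, 0.99, 0.142, 0.0]
contact_force: [-0.5, -0.1, -1.1]
opening: 0.0313
gripper_force: 40.1
```

Emit:
carry_out([
  [[0,0,0.001,0,0,0],[0,0,0.001,0,0,0],[0,0,0.0005,0,0,0],[0,0,0,0,0,0]],
])

```text
time_s: 41.83
eef_pos: [0.6483, -0.0098, 0.0259]
ee_rot: [-0.0, 0.99, 0.142, -0.0]
contact_force: [-0.9, -0.7, 0.1]
opening: 0.0313
gripper_force: 40.1
```

Emit:
carry_out([
  [[0,0,0.001,0,0,0],[0,0,0,0,0,0]],
])

```text
time_s: 42.0
eef_pos: [0.6484, -0.0098, 0.025]
ee_rot: [0.0, 0.99, 0.142, -0.0]
contact_force: [0.4, 0.2, -0.9]
opening: 0.031
gripper_force: 40.1
```

Emit:
carry_out([
  [[0,0,0.001,0,0,0],[0,0,0.0005,0,0,0],[0,0,0,0,0,0]],
])

```text
time_s: 42.25
eef_pos: [0.6486, -0.0098, 0.0241]
ee_rot: [0.0, 0.99, 0.142, 0.0]
contact_force: [0.2, -0.4, 0.4]
opening: 0.0311
gripper_force: 40.2
```

Emit:
carry_out([
  [[0,0,0.0007,0,0,0],[0,0,0,0,0,0]],
])

```text
time_s: 42.42
eef_pos: [0.6487, -0.0098, 0.0241]
ee_rot: [0.0, 0.99, 0.142, 0.0]
contact_force: [-2.0, -0.6, 6.3]
opening: 0.0311
gripper_force: 40.5
```

Seated. Release, lift, back off and check.

Emit:
carry_out([
  [[0,0,0,0,0,0],[0,0,0,0,0,0],[0,0,0,0,0,0],[0,0,-0.01,0,0,0],[0,0,-0.03,0,0,0],[0,0,-0.03,0,0,0],[0,0,-0.03,0,0,0],[0,0,-0.03,0,0,0],[0,0,-0.03,0,0,0],[-0.03,0,-0.01,0,0,0],[-0.03,0,0,0,0,0],[-0.03,0,0,0,0,0],[-0.03,0,0,0,0,0],[-0.03,0,0,0,0,0],[-0.03,0,0,0,0,0],[0,0,0,0,0,0],[0,0,0,0,0,0],[0,0,0,0,0,0]],
], fingers=0.1)

```text
time_s: 43.92
eef_pos: [0.4764, -0.0604, 0.194]
ee_rot: [0.0, 0.99, 0.142, 0.001]
contact_force: [-0.1, -0.6, 0.4]
opening: 0.0471
gripper_force: 0.0
```

```bash
python3 -c "
from h import *
c=camera('side');cv2.imwrite('pics/end.png',cv2.resize(c['color'],(800,600)))"
```

```text
(no output)
```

View pics/end.png

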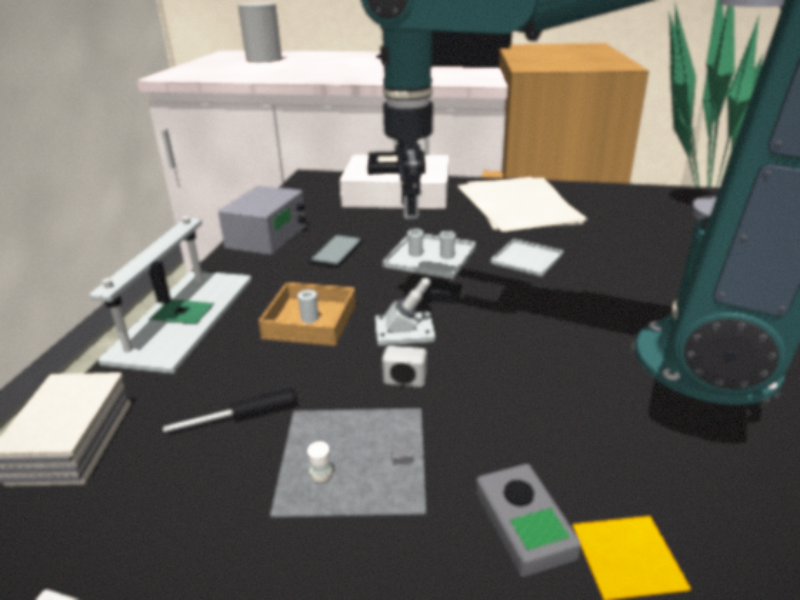

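The picture shows two sleeves upright in the large tray at (415,242) and (447,245), and one upright in the carton at (308,306). The jar, connector and everything else look unmoved.

```bash
python3 -c "
from cell import hand_in
print(hand_in())"
```

```text
the job is handed in; nothing more can be done
None
```

I tried all three sleeves on the pin: the two good ones stand upright in the large tray, the undersize one stands upright in the carton, and the job is handed in at about 44 s of the 72 s allowed.

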